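Snap the drain grate into the cutlery drip tray

TASK

Lay the grey drain grate loosely over the recess of the steel drip tray by its handle and let go of it. Then take the wooden tamper and press the grate straight down with its foot, first one end and then the other, until each end snaps fully home; keep a steady push of about 20 N on that end for a second so that the seal under it beds in, and never push with more than 45 N. Finally stand the tamper upright on the open counter, leaving the jar and the steel beaker where they are.

Things in the scene. Friction and masses are not known exactly. Their poses are not given: they have to be found in the camera images.
- tray: Fixed stainless drip tray, a block 230 (x) x 130 (y) x 62 mm high with a rectangular recess 152 (x) x 76 (y) mm in its top; origin at the centre of its underside on the counter, x along its length, z up.
- tray_recess (a point): Centre of the recess in plan, 30 mm above the counter; axes as the tray's. The recess walls are upright up to 54 mm above the counter, then slope outwards at 45 degrees to the rim at 62 mm. The recess's floor is a stiff flat bed that has been set by hand somewhere between 24 and 30 mm above the counter; how high is not given. The grate fits either way round.
- tray_roller1 (a point): Centre, as mounted, of the white sprung roller in the recess's +x end wall: 10 mm in diameter, 54 mm long along y, 44 mm above the counter, at x = 75 mm; it stands out 6 mm into the recess. It gives way outwards (preload 5.5 N, then 0.5 N per mm), runs freely and springs back over the grate's end once that has passed.
- tray_roller2 (a point): The same at the -x end wall.
- grate_handle (a point): Grate: loose grey plastic plate 150 (x) x 72 (y) x 12 mm, 0.16 kg, dark slots, short ends rounded to 6 mm radius; loop handle across its middle, 14 mm thick (x), 46 wide (y), rising 36 above the plate. This point: centre in plan, 30 mm above the underside, 18 above the plate's top (half-way up the handle). Starts flat on the counter. Home: underside on the bed.
- grate_end1 (a point): Point on the plate's top face, on its centre line, 60 mm from the middle towards the +x end: 36 to 42 mm above the counter when home, about 59 when the grate rests loosely on the rollers. A good place to press is 45 mm from the middle: 6 to 22 N there takes this end past its roller with a click, then the force drops until the plate meets the bed. The grate breaks above 45 N from the tamper.
- grate_end2 (a point): The same at the -x end.
- tamper_mid (a point): The tamper: a loose turned beech pusher standing upright on the counter, 160 mm tall, about 0.22 kg: foot 40 mm in diameter and 22 mm high, waist 24 mm in diameter from 40 to 75 mm, handle 30 mm in diameter from 95 mm above the foot's face to the top. This point is on its axis, half-way up (80 mm above the foot's face); z up along it.
- jar_mid (a point): Bystander: glass jar with a steel cap, 66 mm in diameter, 100 mm tall; point on its axis 50 mm up. Leave it.
- beaker_mid (a point): Bystander: open steel beaker, 72 mm in diameter, 95 mm tall; point on its axis 50 mm up. Leave it.
Things that resemble listed ones, but are neither listed nor needed, are in the scene too. There is more than one size of the part that bears grate_handle; the job needs the larger. There is more than one size of the part that bears tamper_mid; the job needs the larger.

How it is judged (in metres and radians):
On the way, in this order (a step that is already met when the one before it is completed fails the run):
1. the grate lies loosely in the recess on the rollers, let go, neither end pressed home (contact force between the fingers and grate below 0.2 N and horizontal distance between grate_handle and tray_recess below 0.008 m and angle between the x axis of grate_handle and the x axis of tray, either way round below 0.06 rad and z of grate_end1 in the frame of tray between 0.051 and 0.064 m and z of grate_end2 in the frame of tray between 0.051 and 0.064 m), for 0.2 s.
2. one end is home and the other still up, with the tamper pushing steadily on it with about 20 N (contact force between tamper and grate between 13 and 27 N and contact force between the fingers and grate below 0.2 N and ((z of grate_end1 in the frame of tray below 0.045 m and not (z of grate_end2 in the frame of tray below 0.045 m)) or (z of grate_end2 in the frame of tray below 0.045 m and not (z of grate_end1 in the frame of tray below 0.045 m)))), for 0.6 s.
3. both ends are home, with the tamper pushing steadily on it with about 20 N (contact force between tamper and grate between 13 and 27 N and contact force between the fingers and grate below 0.2 N and z of each of grate_end1, grate_end2 in the frame of tray below 0.045 m), for 0.6 s.
At the end, for the whole second after the job is handed in: Both ends of the grate have passed the rollers (tops lower than 45 mm above the counter), the grate is centred within 5 mm and lined up within 0.06 rad; the tamper stands upright on the counter (within 0.1 rad, its middle 74 to 86 mm up), and both are at rest (z of each of grate_end1, grate_end2 in the frame of tray below 0.045 m and horizontal distance between grate_handle and tray_recess below 0.005 m and angle between the x axis of grate_handle and the x axis of tray, either way round below 0.06 rad and angle between tamper_mid's own z axis and vertical below 0.1 rad and height (world z) of tamper_mid between 0.074 and 0.086 m and linear speed of each of tamper, grate below 0.02 m/s); the robot touches nothing.
It fails at once if the tamper presses the grate with more than 45 N (contact force between tamper and grate above 45 N).
It fails at once if the jar is moved by more than 40 mm (distance of jar_mid from where it was at the start of the episode above 0.04 m).
It fails at once if the beaker is moved by more than 40 mm (distance of beaker_mid from where it was at the start of the episode above 0.04 m).
It also fails if it takes over 72 s, if anything falls off the work surface, if the arm or the gripper's body presses on something with over 40 N, if the wrist force passes 120 N, or if a joint passes its speed limit or range.

ROBOT

A 6-joint arm with a two-finger parallel gripper is mounted at the origin on the work surface. World frame = base frame: x ahead of the robot, y to its left, z up, the work surface at z = 0. Lengths are in mm, angles in rad, forces in N, time in s.
With the tool pointing down it reaches from about 350 to 875 mm from the base axis. Payload 4.2 kg.
Tool frame: the origin (TCP) lies midway between the tips of the shut fingers; the grasp point (between the pads) lies 19 mm behind it (arm.grip_point_offset is the distance from the TCP to the grasp point, in mm); z points along the fingers, x is the direction in which the jaws open and shut, and the axes are right-handed (so a half turn about z gives the same grasp; the last joint's range is limited). The gripper opens to 85 mm and grips with 20 to 120 N. Pads are 22 mm wide; open, the fingers measure 114 mm over their backs; the gripper's body (76 mm by 85 mm) begins 54 mm behind the grasp point. The pads swing forward as they close: fully open they stand 13 mm farther back than shut.
Start: joints at [1.398, 0.385, 0.008, 0, -1.194, -0.259], TCP at [261.533, 567.626, 231.312] pointing down, gripper open.
Joint ranges: [-3.14, 3.14], [-1.21, 2.06], [-1.07, 1.41], [-3.16, 2.05], [-2.99, -0.16], [-3.1, 3.1]. Speed limits (rad/s): [2.79, 2.79, 3.14, 3.14, 3.14, 3.14].

INTERFACE

Orientations are given as a unit quaternion [x, y, z, w].
In Python, from bench import arm gives the robot as it stands.
- The arm moves only by the tool move_arm, never from a script. Its argument "targets" is a list of rows, each a list of 7 numbers: the shift along the tool's x, y, z in cm, then the turn, a rotation vector about the tool's x, y, z in degrees, then the closure in counts, from 0 (fully open) to 255 (shut). In form: [[x, y, z, wx, wy, wz, grip], ...]. A call has 1 to 20 rows; each row is the pose to reach, as a shift and turn from the pose commanded when the call began, along the tool's axes at that moment; what a row does not reach only later rows make up. A row lasts 1/8 s, in which the tool goes at most 62.5 mm and 10.7 degrees, less where a joint would pass 70% of its speed; a pose out of reach is approached as far as the arm can. A call with a gripper value outside its range is refused whole. The fingers move at their own pace and stop on an object; the grip force is fixed at half the most. Time passes only in rows, so rows that repeat a pose let the fingers close. It gives the time, the measured TCP pose, the force and the opening at its end, in the units of the state.
- arm.read_state(): the state, without advancing time (a new reading comes with each control period).
- arm.get_image(name): name is "side" or "top" or "wrist"; returns (picture, depth): 400x640x3 uint8, blue, green, red; 400x640 float32, mm along the optical axis (not along the pixel's ray), 0 where there is no reading.
- arm.camera_params(name): a dict with "mtx" (3x3 intrinsics, pixels), "world_to_cam" (4x4, takes a point from world to camera coordinates); the wrist camera has in their place "mount" (4x4, takes a point from camera to tool coordinates, whose origin is the TCP and whose axes are the tool frame's). Camera axes: x right, y down, z forward; pixel columns grow to the right and rows downward; lengths in mm; the calibration is good to about 2 mm. A picture is of the moment at which its call begins: read the wrist's pose just before it. camera_params takes no time and is no camera call.
- arm.job_done(): hands the job in, once; it reports no verdict.
Trained networks look in the newest picture that a camera, given by its name, has taken for a name from the list of things; names that differ only in an ending like _2 or _b are one class to them, and where a whole thing is asked for, a point or a joint stands for the part that bears it (a point fixed in the world has none). Each returns a list of dicts, best first, with "score" (0 to 1); they miss things now and then, are a little off and sometimes report something else, mostly with a low value. They report only what shows in the picture. A call takes as long as a camera call. They do not tell look-alikes from the thing itself.
- arm.search_frame(thing, camera): "bbox" ([left, top, right, bottom] in pixels, round what is visible of it).
- arm.tip_of(thing, camera): "uv" ([column, row] in pixels: a listed point, or the origin of a listed thing).
The state is a dict: "clock": time; "joints": joint angles; "joint_vel": joint speeds; "joint_efforts": joint torques, N m; "position": TCP position; "ee_rot": TCP orientation; "contact_force": force on the tool from outside, world axes, zero at the start; "wrist_torque": the same for the moment, N m; "gripper_width": finger opening in mm.
Only numpy, scipy, OpenCV 4.12 (cv2) and the standard library are available. Lean on these libraries where they do the work, as an engineer would, in place of code of your own. Each camera call takes 0.05 s, during which the arm holds its last target.

## Working session

There is one attempt and no reset: what is moved stays moved. The work goes in short steps, Python scripts to look and compute and a tool call to move; the robot and the scene stay as the last step left them, time stands still between calls to the robot, and variables do not carry over. Pictures are saved under pics/ and viewed, and the job is handed in when it is done.

Besides the shell and the picture viewer there is one more tool, called after "Request:" as name([rows], argument=value, ...), one row to a line, values as JSON. move_arm: Moves the arm, as the interface text tells. Its arguments: {"type":"object","properties":{"targets":{"type":"array","items":{"type":"array","items":{"type":"number"}}}},"required":["targets"]}

```bash
ls; mkdir -p pics
python3 - <<'E'
from bench import arm
import cv2,numpy as np
s=arm.read_state();print(s)
for n in ("side","top"):
    im,d=arm.get_image(n);cv2.imwrite(f"pics/{n}0.png",im);np.save(f"{n}0.npy",d)
    p=arm.camera_params(n);print(n,p)
    for t in ["tray","tray_recess","grate_handle","tamper_mid","jar_mid","beaker_mid"]:
        print(t,[(np.round(r['uv']).tolist(),round(r['score'],2)) for r in arm.tip_of(t,n)])
print(arm.camera_params("wrist"))
E
```

```text
pics
{'clock': 0.0, 'joints': array([ 1.39760388e+00,  3.85553352e-01,  6.59524891e-03, -4.97018906e-04,
       -1.19402022e+00, -2.58610579e-01]), 'joint_vel': array([-0.00041032,  0.00105147,  0.00042755,  0.00271836,  0.00053224,
        0.00051208]), 'joint_efforts': array([ 4.20751621e-05, -3.92288160e+01,  1.88397771e+01,  4.18619111e+00,
       -4.60400741e-03, -8.42359015e-06]), 'position': array([261.29739612, 567.09269747, 230.2118641 ]), 'ee_rot': array([-5.39130660e-01,  8.42221401e-01, -6.47483190e-04, -9.07961563e-04]), 'contact_force': array([-0.55216367, -0.00538352, -0.25219514]), 'wrist_torque': array([ 0.03629202, -0.00903155,  0.00940858]), 'gripper_width': 85.45179455870156}
side {'mtx': array([[383.95274032,   0.        , 318.88807714],
       [  0.        , 383.95274032, 199.28511752],
       [  0.        ,   0.        ,   1.        ]]), 'world_to_cam': array([[ 7.96761758e-01, -6.04165652e-01, -1.24324383e-02,
        -4.54438395e+02],
       [-3.07000311e-01, -3.86973843e-01, -8.69483786e-01,
         2.44076300e+02],
       [ 5.20501210e-01,  6.96588192e-01,
[... 1079 characters left out ...]
0], 0.93), ([249.0, 258.0], 0.65)]
tamper_mid [([473.0, 239.0], 0.76), ([499.0, 241.0], 0.54), ([317.0, 182.0], 0.3)]
jar_mid [([186.0, 139.0], 0.79)]
beaker_mid [([454.0, 135.0], 0.88)]
{'mtx': array([[351.14604783,   0.        , 318.38828002],
       [  0.        , 351.14604783, 200.52993562],
       [  0.        ,   0.        ,   1.        ]]), 'mount': array([[ 9.99999043e-01, -6.80055848e-04,  1.20458015e-03,
        -3.10171601e-01],
       [ 2.91032601e-04,  9.54750542e-01,  2.97407662e-01,
        -7.54672084e+01],
       [-1.35232737e-03, -2.97407027e-01,  9.54749827e-01,
        -1.42522837e+02],
       [ 0.00000000e+00,  0.00000000e+00,  0.00000000e+00,
         1.00000000e+00]])}
```

View pics/side0.png

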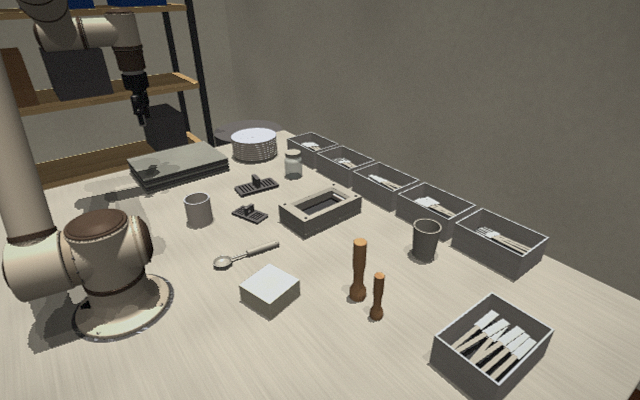

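View pics/top0.png

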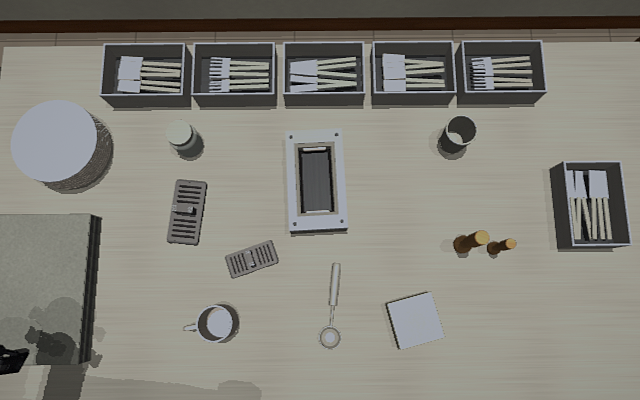

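Candidates in the top view: the grates are large at (186,210) and small at (251,259), and I want the larger one at (186,210). The tampers are large at (471,240) and small at (501,245), and I want the one at (471,240). A cup and a spoon are also there as distractors.

```bash
cat > h.py <<'E'
import numpy as np,cv2
from bench import arm
def cloud(n,d,st=None):
    p=arm.camera_params(n);K=p['mtx']
    v,u=np.mgrid[0:400,0:640];z=d.astype(float)
    c=np.stack([(u-K[0,2])/K[0,0]*z,(v-K[1,2])/K[1,1]*z,z,np.ones_like(z)],-1)
    T=np.linalg.inv(p['world_to_cam']) if n!='wrist' else tool(st)@p['mount']
    w=c@T.T; w=w[...,:3]; w[d<=0]=np.nan; return w
def tool(s):
    from scipy.spatial.transform import Rotation as R
    T=np.eye(4);T[:3,:3]=R.from_quat(s['ee_rot']).as_matrix();T[:3,3]=s['position'];return T
def rel(s,pt):  # world point -> tool axes
    T=tool(s);return T[:3,:3].T@(np.array(pt)-T[:3,3])
E
python3 - <<'E'
from h import *
w=cloud('top',np.load('top0.npy'))
im=cv2.imread('pics/top0.png')
def reg(name,u0,v0,u1,v1,z0,z1):
    q=w[v0:v1,u0:u1].reshape(-1,3);q=q[(q[:,2]>z0)&(q[:,2]<z1)]
    r=cv2.minAreaRect(q[:,:2].astype(np.float32))
    print(name,len(q),'med',np.round(np.median(q,0),1),'rect',np.round(r[0],1),np.round(r[1],1),round(r[2],2))
print('table',np.nanmedian(w[270:285,400:470].reshape(-1,3),0))
reg('tray rim',280,115,355,245,55,70)
reg('grate plate',160,170,215,250,6,20)
reg('grate handle',160,170,215,250,38,60)
reg('small plate',220,235,285,282,5,20)
reg('tamper top',445,220,492,262,150,170)
reg('tamper top2',445,220,492,262,100,150)
reg('tamper2 top',486,230,520,262,90,170)
reg('jar',160,110,210,165,90,115)
reg('beaker',435,110,480,160,88,110)
for nm,(u,v) in dict(grate=(186,212),tray=(316,182)).items():
    c=im[v-75:v+75,u-75:u+75];cv2.imwrite(f'pics/c_{nm}.png',cv2.resize(c,None,fx=4,fy=4,interpolation=cv2.INTER_CUBIC))
E
```

```text
table [ 374.82056632 -249.79061658    0.73898314]
tray rim 3492 med [589.6  18.9  62.2] rect [595.6  18.6] [231.4 130. ] 2.57
grate plate 1852 med [523.1 317.6  12.3] rect [534.1 321.5] [183.8 119.7] 2.01
grate handle 146 med [530.2 318.3  48. ] rect [531.2 319.1] [47.4 14. ] 84.01
small plate 1131 med [420.2 163.8   9.5] rect [424.7 166.2] [146.8  95.5] 89.39
tamper top 192 med [ 448.3 -313.2  160.4] rect [ 448.3 -314.2] [29.2 28.1] 70.92
tamper top2 99 med [ 444.1 -302.9  124.4] rect [ 445.6 -306.8] [29.2 13.4] 19.11
tamper2 top 172 med [ 440.4 -380.1  118.9] rect [ 443.1 -360.4] [77.1 22.8] 83.47
jar 552 med [692.  319.3 100.4] rect [693.2 320.5] [56.5 56.9] 65.29
beaker 234 med [ 698.5 -308.7   95. ] rect [ 695.9 -307. ] [69.2 71.9] 43.97
```

Run:
```python
from h import *
w=cloud('top',np.load('top0.npy'))
im=cv2.imread('pics/top0.png').astype(int)
V=im.max(2)
def fit(u0,v0,u1,v1,z0,z1):
    m=np.zeros((400,640),bool);m[v0:v1,u0:u1]=1
    m&=(w[...,2]>z0)&(w[...,2]<z1)
    k=cv2.morphologyEx(m.astype(np.uint8),cv2.MORPH_OPEN,np.ones((3,3)))
    n,l,s,_=cv2.connectedComponentsWithStats(k);i=1+np.argmax(s[1:,4])
    q=w[l==i][:,:2].astype(np.float32);r=cv2.minAreaRect(q);c=np.cov(q.T);e=np.linalg.eigh(c)
    print(len(q),np.round(r[0],1),np.round(r[1],1),round(r[2],2),'pca',np.round(e[1][:,1],3))
fit(160,170,215,255,8,16); fit(160,170,215,255,10,60)
fit(160,170,215,250,40,60)
fit(280,115,355,245,58,66)
fit(220,235,285,282,7,16)
# recess floor/rollers
q=w[115:245,280:355].reshape(-1,3);print(np.histogram(q[:,2],bins=np.arange(0,70,3)))
```

```text
1487 [531.2 318.9] [ 73.6 148.9] 83.65 pca [-0.994  0.106]
1255 [531.  318.4] [ 72.5 145. ] 83.6 pca [-1.     0.004]
145 [531.2 319.1] [47.4 14. ] 84.02 pca [0.097 0.995]
2586 [595.7  18.6] [231.2 130. ] 2.57 pca [-0.998 -0.065]
469 [424.5 153.3] [55.6 81.7] 14.85 pca [-0.63   0.777]
(array([1733,  561,   49,   11,    8,    9,   10,   55,  504, 1012,  425,
         55,   17,   21,   25,   61,   87,   79,  218,  588, 1475, 1120,
        150]), array([ 0,  3,  6,  9, 12, 15, 18, 21, 24, 27, 30, 33, 36, 39, 42, 45, 48,
       51, 54, 57, 60, 63, 66, 69]))
```

View pics/c_grate.png

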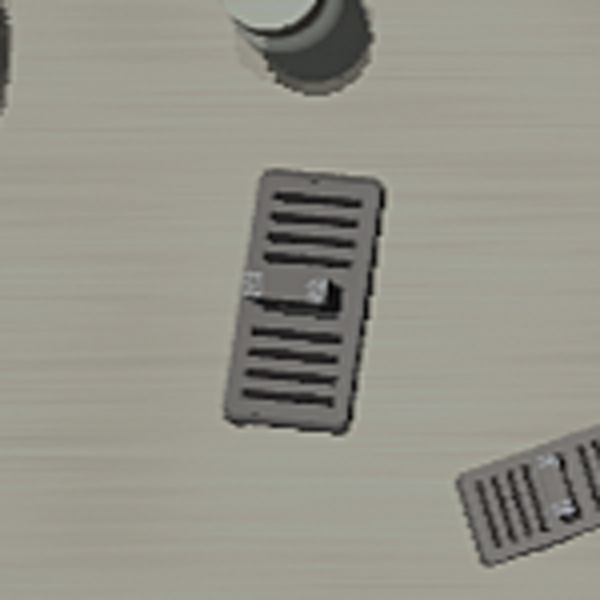

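View pics/c_tray.png

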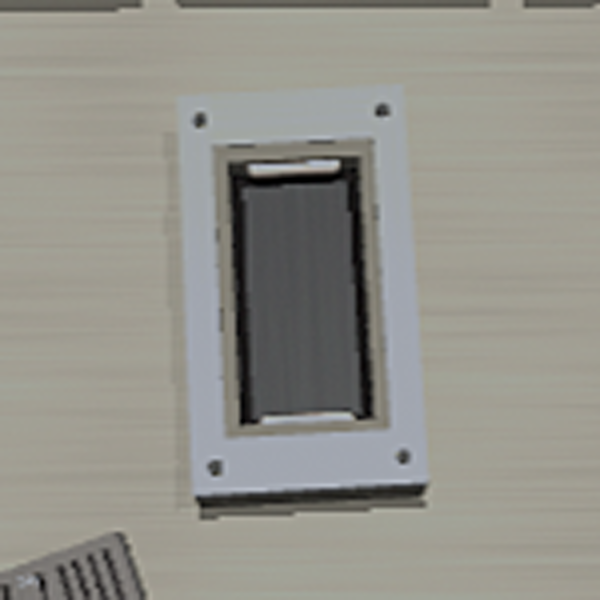

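The crops confirm the choice: the chosen grate measures 73×149 mm, while the look-alike is about 56×82 mm or somewhat more. The tray is about 231×130 mm at yaw 2.6°. Next I'll move over the grate for a close view.

```bash
cat >> h.py <<'E'
from scipy.spatial.transform import Rotation as Ro
def go(pt,yaw,s=None):
    """cm shift and deg turn in tool axes to bring the TCP to pt, pointing down with tool-x at yaw(deg)"""
    s=s or arm.read_state();T=tool(s)
    c,k=np.cos(np.radians(yaw)),np.sin(np.radians(yaw))
    Rt=np.array([[c,k,0],[k,-c,0],[0,0,-1]])
    rv=Ro.from_matrix(T[:3,:3].T@Rt).as_rotvec(degrees=True)
    print('shift cm',np.round(rel(s,pt)/10,2),'turn',np.round(rv,2))
def st():
    s=arm.read_state();T=tool(s);print(round(s['clock'],2),'pos',np.round(s['position'],1),'yaw',round(np.degrees(np.arctan2(T[1,0],T[0,0])),2),'z',np.round(T[:3,2],4),'F',np.round(s['contact_force'],2),'w',round(s['gripper_width'],1));return s
E
python3 -c "
from h import *
go([531.2,319,230.2],173.8)"
```

```text
shift cm [ 11.3  -34.9    0.11] turn [ 0.    0.   71.46]
```

Request:
move_arm([
  [11.3,-34.9,0,0,0,71.5,0],
  [11.3,-34.9,0,0,0,71.5,0],
  [11.3,-34.9,0,0,0,71.5,0],
  [11.3,-34.9,0,0,0,71.5,0],
  [11.3,-34.9,0,0,0,71.5,0],
  [11.3,-34.9,0,0,0,71.5,0],
  [11.3,-34.9,0,0,0,71.5,0],
  [11.3,-34.9,0,0,0,71.5,0],
  [11.3,-34.9,0,0,0,71.5,0],
  [11.3,-34.9,0,0,0,71.5,0],
  [11.3,-34.9,0,0,0,71.5,0],
])

```text
clock: 2.08
position: [530.8, 319.5, 231.4]
ee_rot: [0.054, 0.999, 0.0, 0.0]
contact_force: [0.4, -0.1, -0.6]
gripper_width: 85.4
```

```bash
cat >> h.py <<'E'
def wfit(w,box,z0,z1,name=''):
    m=np.zeros((400,640),bool);u0,v0,u1,v1=box;m[v0:v1,u0:u1]=1
    m&=(w[...,2]>z0)&(w[...,2]<z1)
    k=cv2.morphologyEx(m.astype(np.uint8),cv2.MORPH_OPEN,np.ones((3,3)))
    n,l,s,_=cv2.connectedComponentsWithStats(k)
    for i in 1+np.argsort(-s[1:,4])[:3]:
        q=w[l==i][:,:2].astype(np.float32)
        if len(q)<30: continue
        r=cv2.minAreaRect(q);print(name,len(q),'c',np.round(r[0],1),'sz',np.round(r[1],1),'ang',round(r[2],2),'medz',round(float(np.median(w[l==i][:,2])),1))
E
python3 - <<'E'
from h import *
s=st();im,d=arm.get_image('wrist');cv2.imwrite('pics/w1.png',im);np.save('w1.npy',d)
w=cloud('wrist',d,s)
A=(0,0,640,400)
wfit(w,A,7,17,'plate');wfit(w,A,40,60,'handle')
E
```

```text
2.08 pos [530.8 319.5 231.4] yaw 173.85 z [ 0.e+00  1.e-04 -1.e+00] F [ 0.43 -0.06 -0.6 ] w 85.4
plate 8713 c [529.2 321.3] sz [ 72.3 149.5] ang 83.79 medz 11.8
plate 3364 c [410.5 192.6] sz [55.4 64. ] ang 19.03 medz 9.2
plate 1242 c [789.5 219.4] sz [  3.7 171.2] ang 0.12 medz 12.1
handle 3367 c [469.6 548.9] sz [60.6 99.9] ang 89.63 medz 57.2
handle 2716 c [850.7 415.6] sz [146.1  66.1] ang 83.2 medz 43.7
handle 2593 c [250.2 529.5] sz [ 63.1 145.8] ang 60.96 medz 57.1
```

View pics/w1.png

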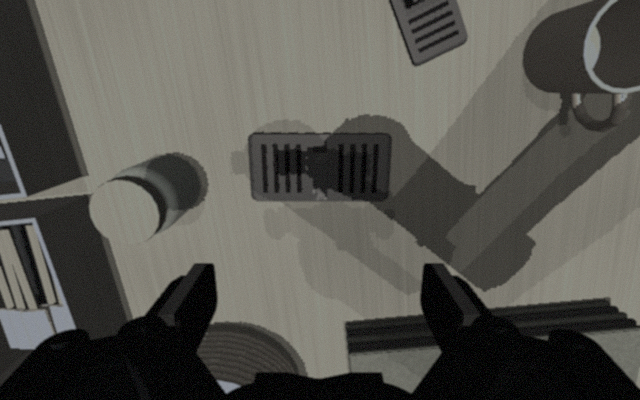

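The wrist view shows the large grate at (320,166), with its handle across the middle, and the jaws are aligned with its long axis. Wrist and top estimates differ by about 2 mm, which is within calibration. I'll descend now.

Run:
```python
from h import *
s=arm.read_state();w=cloud('wrist',np.load('w1.npy'),s)
wfit(w,(290,140,350,195),40,60,'handle')
wfit(w,(290,140,350,205),18,38,'handlelow')
go([529.2,320.8,19.5],173.8)
```

```text
handle 628 c [528.8 318.4] sz [41.  13.3] ang 83.55 medz 47.8
handlelow 42 c [526.9 298.1] sz [ 0.5 13. ] ang 83.04 medz 28.2
shift cm [ 0.18  0.12 21.19] turn [0.01 0.01 0.04]
```

Request:
move_arm([
  [0.2,0.1,6,0,0,0,0],
  [0.2,0.1,12,0,0,0,0],
  [0.2,0.1,17,0,0,0,0],
  [0.2,0.1,19.5,0,0,0,0],
  [0.2,0.1,21.1,0,0,0,0],
  [0.2,0.1,21.1,0,0,0,0],
  [0.2,0.1,21.1,0,0,0,0],
  [0.2,0.1,21.1,0,0,0,130],
  [0.2,0.1,21.1,0,0,0,255],
  [0.2,0.1,21.1,0,0,0,255],
  [0.2,0.1,21.1,0,0,0,255],
  [0.2,0.1,21.1,0,0,0,255],
  [0.2,0.1,21.1,0,0,0,255],
  [0.2,0.1,21.1,0,0,0,255],
])

```text
clock: 3.88
position: [529.5, 320.3, 20.7]
ee_rot: [0.054, 0.999, 0.0, 0.0]
contact_force: [-0.4, -0.2, 3.7]
gripper_width: 12.5
```

Run:
```python
from h import *
s=st();im,d=arm.get_image('wrist');cv2.imwrite('pics/w2.png',im)
```

```text
3.88 pos [529.5 320.3  20.7] yaw 173.77 z [ 5.e-04  4.e-04 -1.e+00] F [-0.37 -0.2   3.73] w 12.5
```

View pics/w2.png

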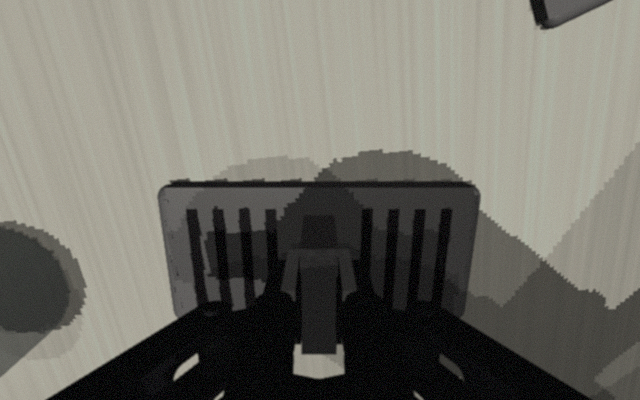

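Run:
```python
from h import *
go([529.5,320.3,231],173.77);go([599.5,118,231],182.57)
```

```text
shift cm [-1.000e-02  0.000e+00 -2.103e+01] turn [ 0.02  0.03 -0.  ]
shift cm [ -9.16 -19.35 -21.04] turn [ 0.02  0.03 -8.8 ]
```

Request:
move_arm([
  [0,0,-2,0,0,0,255],
  [0,0,-6,0,0,0,255],
  [0,0,-11,0,0,0,255],
  [0,0,-16,0,0,0,255],
  [-2,-4,-21,0,0,-2,255],
  [-4,-8,-21,0,0,-5,255],
  [-6,-12,-21,0,0,-7,255],
  [-8,-16,-21,0,0,-8.8,255],
  [-9.2,-19.3,-21,0,0,-8.8,255],
  [-9.2,-19.3,-21,0,0,-8.8,255],
  [-9.2,-19.3,-21,0,0,-8.8,255],
  [-9.2,-19.3,-21,0,0,-8.8,255],
])

```text
clock: 5.42
position: [599.5, 119.2, 229.9]
ee_rot: [-0.023, 1.0, 0.0, -0.0]
contact_force: [-0.9, 0.1, -0.5]
gripper_width: 13.3
```

Run:
```python
from h import *
s=st();im,d=arm.get_image('wrist');cv2.imwrite('pics/w3.png',im);np.save('w3.npy',d)
w=cloud('wrist',d,s)
wfit(w,(0,0,640,400),58,66,'rim')
wfit(w,(0,0,640,400),20,36,'floor')
wfit(w,(0,0,640,400),40,52,'rollers?')
wfit(w,(0,0,640,400),195,260,'grate held')
```

```text
5.42 pos [599.5 119.2 229.9] yaw -177.38 z [-6.e-04  0.e+00 -1.e+00] F [-0.93  0.06 -0.54] w 13.3
rim 18086 c [592.6  29.5] sz [231.2 111.2] ang 2.64 medz 61.8
rim 814 c [789.5 209.7] sz [  2.8 189.4] ang 0.16 medz 62.3
rim 726 c [873.2 296.4] sz [ 44.9 116.4] ang 65.17 medz 61.8
floor 14764 c [592.9  20.1] sz [153.3  76.3] ang 2.6 medz 27.7
floor 2550 c [904.3 236.2] sz [ 83.9 195.4] ang 29.07 medz 28.0
floor 1497 c [794.3 196.9] sz [ 70.6 204.2] ang 21.53 medz 28.1
rollers? 2216 c [858.3  31.1] sz [99.7 20.8] ang 84.4 medz 43.7
rollers? 1770 c [853.1 202.3] sz [140.5  26.8] ang 85.84 medz 43.9
rollers? 1574 c [892.7 268.1] sz [ 80.4 159.5] ang 41.58 medz 45.9
grate held 38515 c [599.1 118.3] sz [149.1  68.8] ang 2.69 medz 221.3
```

View pics/w3.png

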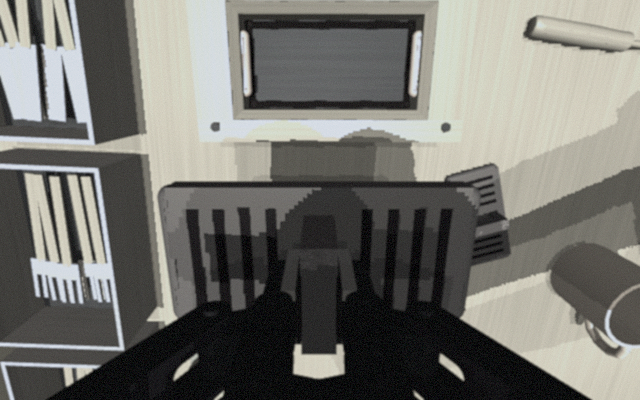

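The tray recess is at (332,62) in this wrist view and the held grate is level in the jaws at (320,250). Wrist puts the tray at (593,20) and top puts it at (595.7,18.6). I'll hover just above the rim and compare grate and tray in one picture.

Run:
```python
from h import *
go([594.5,19.3,98],182.6)
```

```text
shift cm [ 0.95 -9.96 13.2 ] turn [ 0.   -0.03  0.04]
```

Request:
move_arm([
  [0.9,-4,0,0,0,0,255],
  [0.9,-8,3,0,0,0,255],
  [0.9,-10,8,0,0,0,255],
  [0.9,-10,12,0,0,0,255],
  [0.9,-10,13.2,0,0,0,255],
  [0.9,-10,13.2,0,0,0,255],
  [0.9,-10,13.2,0,0,0,255],
  [0.9,-10,13.2,0,0,0,255],
])

```text
clock: 6.48
position: [596.3, 18.6, 100.1]
ee_rot: [-0.023, 1.0, 0.0, 0.002]
contact_force: [-0.2, -0.0, -1.2]
gripper_width: 13.2
```

Run:
```python
from h import *
s=st()
for n in ('top','side'):
    im,d=arm.get_image(n);np.save(n+'4.npy',d);cv2.imwrite(f'pics/{n}4.png',im)
    w=cloud(n,d)
    b=(270,100,365,250) if n=='top' else (260,170,380,250)
    wfit(w,b,58,66,n+' rim');wfit(w,b,80,93,n+' grate')
    if n=='top': c=im[100:250,240:400]
    else: c=im[160:250,250:390]
    cv2.imwrite(f'pics/{n}4c.png',cv2.resize(c,None,fx=4,fy=4,interpolation=cv2.INTER_CUBIC))
```

```text
6.47 pos [596.3  18.6 100.1] yaw -177.4 z [ 3.3e-03  8.0e-04 -1.0e+00] F [-0.15 -0.05 -1.23] w 13.2
top rim 1403 c [558.5  17. ] sz [156.3 129.8] ang 2.65 medz 62.4
top rim 178 c [607.9  72.6] sz [45.  22.4] ang 5.3 medz 62.1
top rim 72 c [656.9 -35.4] sz [16.  31.7] ang 89.03 medz 62.3
top grate 60 c [531.8  32.3] sz [17.9 34.8] ang 47.15 medz 90.7
top grate 32 c [534.9 -14.2] sz [ 8.7 17.9] ang 89.41 medz 91.1
side rim 261 c [493.4  22.2] sz [140.   57.7] ang 75.71 medz 60.3
side rim 185 c [655.6 -29.3] sz [142.1  56.1] ang 26.96 medz 60.3
side rim 88 c [549.1 -37.6] sz [74.5 21.8] ang 1.78 medz 60.3
side grate 558 c [590.7  18.8] sz [148.8  75.9] ang 1.95 medz 88.9
```

View pics/top4c.png

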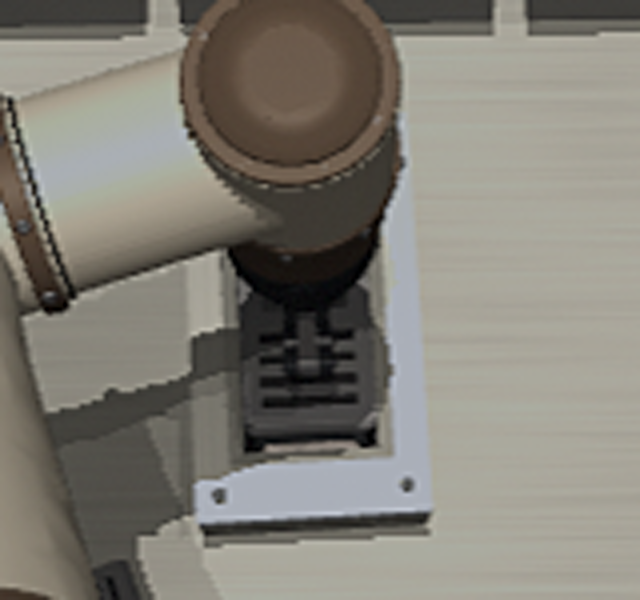

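View pics/side4c.png

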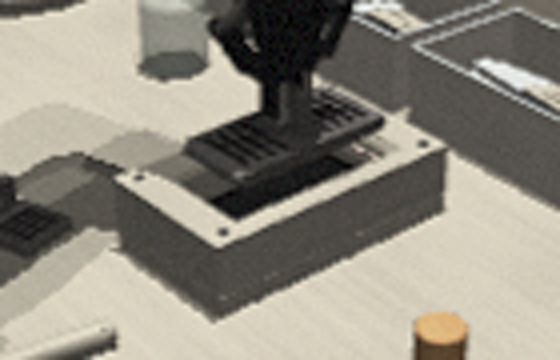

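Run:
```python
from h import *
st()
w0=cloud('side',np.load('side0.npy'));w=cloud('side',np.load('side4.npy'))
wfit(w0,(260,170,380,250),56,66,'side0 rim');wfit(w0,(225,165,290,200),7,17,'side0 grate')
for lo,hi in ((78,95),(82,95),(75,95)): wfit(w,(285,165,380,225),lo,hi,'side4 grate')
t0=cloud('top',np.load('top0.npy'));t=cloud('top',np.load('top4.npy'))
a=np.radians(2.6);X=np.array([np.cos(a),np.sin(a)]);Y=np.array([-X[1],X[0]])
def ext(w,b,lo,hi,nm):
    u0,v0,u1,v1=b;q=w[v0:v1,u0:u1].reshape(-1,3);q=q[(q[:,2]>lo)&(q[:,2]<hi)][:,:2]-[595.7,18.6]
    print(nm,len(q),'x',np.round(np.percentile(q@X,[0,.5,2,98,99.5,100]),1),'y',np.round(np.percentile(q@Y,[0,.5,2,98,99.5,100]),1))
ext(t0,(280,115,355,245),58,66,'top0 rim')
ext(t,(298,172,338,215),80,95,'top4 grate')
ext(w0,(260,170,380,250),56,66,'side0 rim'); ext(w,(285,165,380,225),80,95,'side4 grate')
```

```text
6.58 pos [595.8  18.3  99.5] yaw -177.42 z [ 2.1e-03  6.0e-04 -1.0e+00] F [-0.28 -1.39 -0.95] w 13.2
side0 rim 946 c [591.4  21. ] sz [232.2 136. ] ang 2.78 medz 59.8
side0 grate 333 c [525.9 319.2] sz [ 74.6 147.3] ang 82.9 medz 10.0
side4 grate 581 c [590.7  18.8] sz [148.8  75.9] ang 1.95 medz 88.8
side4 grate 530 c [590.7  18.8] sz [148.8  75.9] ang 1.95 medz 89.0
side4 grate 590 c [590.7  18.8] sz [148.8  75.9] ang 1.95 medz 88.8
top0 rim 3062 x [-115.7 -115.2 -113.4  111.7  114.2  115.7] y [-65.  -64.7 -63.5  63.6  64.7  65.1]
top4 grate 836 x [-73.3 -72.6 -72.    2.9   6.    8.3] y [-36.8 -36.4 -35.5  34.3  35.   35.2]
side0 rim 1092 x [-120.4 -119.5 -118.3  222.4  247.1  267.8] y [-68.4 -64.9 -63.5  88.2 104.2 124.7]
side4 grate 572 x [-79.1 -77.7 -76.6  65.9  68.5  69.1] y [-38.  -37.1 -35.9  34.8  37.9  38.6]
```

Request:
move_arm([
  [0,0.12,0,0,0,0,255],
  [0,0.12,1,0,0,0,255],
  [0,0.12,2,0,0,0,255],
  [0,0.12,2.4,0,0,0,255],
  [0,0.12,2.4,0,0,0,255],
  [0,0.12,2.4,0,0,0,255],
])

```text
clock: 7.32
position: [595.5, 19.2, 74.4]
ee_rot: [-0.022, 1.0, -0.0, 0.0]
contact_force: [0.0, 0.1, -1.4]
gripper_width: 12.9
```

```bash
python3 -c "
from h import *
st()"
```

```text
7.33 pos [595.5  19.2  74.4] yaw -177.43 z [ 4.e-04 -0.e+00 -1.e+00] F [ 0.03  0.1  -1.39] w 12.9
```

Request:
move_arm([
  [0,0,0.2,0,0,0,255],
  [0,0,0.4,0,0,0,255],
  [0,0,0.4,0,0,0,255],
  [0,0,0.4,0,0,0,255],
])

```text
clock: 7.82
position: [595.3, 19.2, 70.3]
ee_rot: [-0.022, 1.0, -0.0, 0.0]
contact_force: [0.1, -0.4, -1.1]
gripper_width: 13.4
```

```bash
python3 -c "
from h import *
st()
im,d=arm.get_image('side');c=im[160:250,250:390];cv2.imwrite('pics/side5c.png',cv2.resize(c,None,fx=4,fy=4,interpolation=cv2.INTER_CUBIC))
wfit(cloud('side',d),(285,165,380,225),60,95,'g')
st()
"
```

```text
7.83 pos [595.3  19.2  70.3] yaw -177.44 z [ 1.e-04 -0.e+00 -1.e+00] F [ 0.14 -0.4  -1.14] w 13.4
g 273 c [833.   62.2] sz [203.5 101.4] ang 87.54 medz 67.9
g 114 c [602.7  35.4] sz [79.2 49. ] ang 50.21 medz 79.2
7.88 pos [595.3  19.2  70.4] yaw -177.44 z [ 1.e-04 -0.e+00 -1.e+00] F [-0.04  0.27 -1.61] w 13.2
```

View pics/side5c.png

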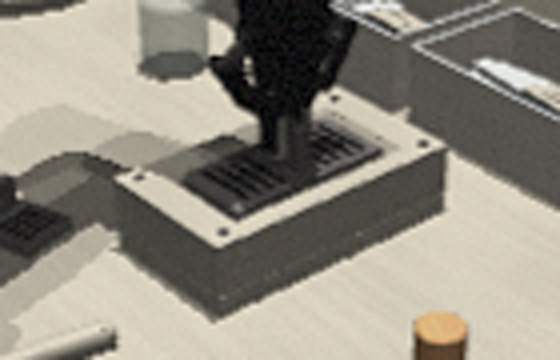

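The grate sits level in the recess mouth and nothing is touching it. I'll release it and back off.

Request:
move_arm([
  [0,0,0.15,0,0,0,255],
  [0,0,0.15,0,0,0,255],
  [0,0,0.15,0,0,0,170],
  [0,0,0.15,0,0,0,120],
  [0,0,0.15,0,0,0,60],
  [0,0,0.15,0,0,0,0],
  [0,0,0.15,0,0,0,0],
  [0,0,-2,0,0,0,0],
  [0,0,-6,0,0,0,0],
  [0,0,-12,0,0,0,0],
  [0,0,-17,0,0,0,0],
  [0,0,-17,0,0,0,0],
  [0,0,-17,0,0,0,0],
])

```text
clock: 9.5
position: [594.6, 19.2, 239.8]
ee_rot: [-0.022, 1.0, 0.0, -0.0]
contact_force: [0.2, -0.3, -0.3]
gripper_width: 85.7
```

Run:
```python
from h import *
s=st();im,d=arm.get_image('wrist');cv2.imwrite('pics/w6.png',im);np.save('w6.npy',d)
w=cloud('wrist',d,s)
c=np.array([593,20]);
wfit(w,(0,0,640,400),54,66,'rim+plate')
wfit(w,(200,100,440,260),85,105,'handle')
a=np.radians(2.6);X=np.array([np.cos(a),np.sin(a)]);Y=np.array([-X[1],X[0]])
q=w.reshape(-1,3);p=q[:,:2]-[593,20]
for x in (60,45,30,-30,-45,-60):
  m=(abs(p@X-x)<4)&(abs(p@Y)<33);print(x,m.sum(),np.round(np.percentile(q[m,2],[25,50,75,90]),1))
```

```text
9.5 pos [594.6  19.2 239.8] yaw -177.46 z [-9.e-04  4.e-04 -1.e+00] F [ 0.17 -0.34 -0.33] w 85.7
rim+plate 31438 c [593.1  20.6] sz [230.6 130.7] ang 2.56 medz 60.9
rim+plate 1552 c [789.4  -0. ] sz [  3.  189.9] ang 0.2 medz 60.1
rim+plate 1025 c [836.4 124. ] sz [ 63.5 145. ] ang 60.11 medz 59.9
handle 859 c [593.8  19.9] sz [13.  45.9] ang 2.32 medz 94.9
60 4014 [300.1 306.1 308.4 316.7]
45 4836 [264.9 280.4 297.7 308. ]
30 2273 [ 61.  319.  323.3 325.5]
-30 2447 [311.3 318.1 322.9 325.3]
-45 5133 [265.7 280.8 296.2 306.4]
-60 4281 [302.7 307.6 313.1 318.6]
```

View pics/w6.png

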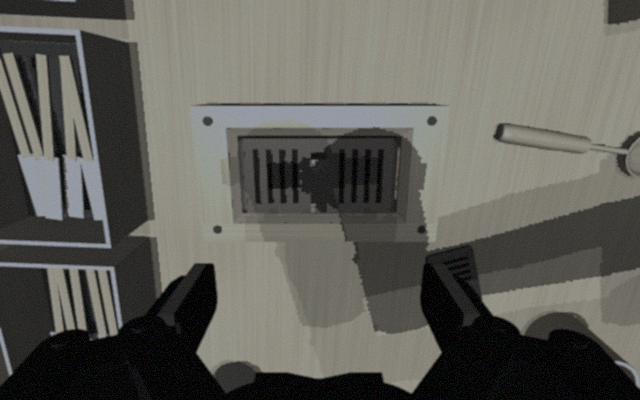

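The grate lies level and loose: its handle top is at 94.9 mm (95 expected) and it is centred within 1 mm of the tray. Next, the tamper.

Run:
```python
from h import *
s=arm.read_state();w=cloud('wrist',np.load('w6.npy'),s)
a=np.radians(2.6);X=np.array([np.cos(a),np.sin(a)]);Y=np.array([-X[1],X[0]])
q=w.reshape(-1,3);q=q[q[:,2]<120];p=q[:,:2]-[593,20]
for x in (60,45,-45,-60):
  m=(abs(p@X-x)<4)&(abs(p@Y)<33);print(x,m.sum(),np.round(np.percentile(q[m,2],[50,75,90]),1))
go([446.5,-312,240],182.57)
```

```text
60 574 [58.8 59.3 59.8]
45 585 [58.7 59.2 59.7]
-45 565 [57.9 58.3 58.7]
-60 570 [57.6 58.1 58.5]
shift cm [ 16.24 -32.42  -0.06] turn [-0.   -0.15 -0.02]
```

Request:
move_arm([
  [16.2,-32.4,0,0,0,0,0],
  [16.2,-32.4,0,0,0,0,0],
  [16.2,-32.4,0,0,0,0,0],
  [16.2,-32.4,0,0,0,0,0],
  [16.2,-32.4,0,0,0,0,0],
  [16.2,-32.4,0,0,0,0,0],
  [16.2,-32.4,0,0,0,0,0],
  [16.2,-32.4,0,0,0,0,0],
  [16.2,-32.4,0,0,0,0,0],
  [16.2,-32.4,0,0,0,0,0],
])

```text
clock: 10.8
position: [448.4, -310.7, 240.2]
ee_rot: [-0.023, 1.0, 0.0, -0.0]
contact_force: [0.9, -0.3, -0.4]
gripper_width: 85.8
```

Run:
```python
from h import *
s=st();im,d=arm.get_image('wrist');cv2.imwrite('pics/w7.png',im);np.save('w7.npy',d)
w=cloud('wrist',d,s)
wfit(w,(200,50,440,250),152,168,'top');wfit(w,(150,20,440,250),112,128,'z120')
go([447,-312.5,106],182.57)
```

```text
10.8 pos [ 448.4 -310.7  240.2] yaw -177.33 z [-2.e-04  1.e-04 -1.e+00] F [ 0.86 -0.27 -0.37] w 85.8
top 1485 c [ 446.3 -314.2] sz [28.7 28.9] ang 2.89 medz 159.5
z120 740 c [ 437.1 -385.7] sz [21.7 20.8] ang 2.79 medz 118.1
z120 107 c [ 447.5 -327. ] sz [18.7  3.6] ang 5.91 medz 120.1
shift cm [ 0.14 -0.16 13.43] turn [ 0.   -0.    0.09]
```

View pics/w7.png

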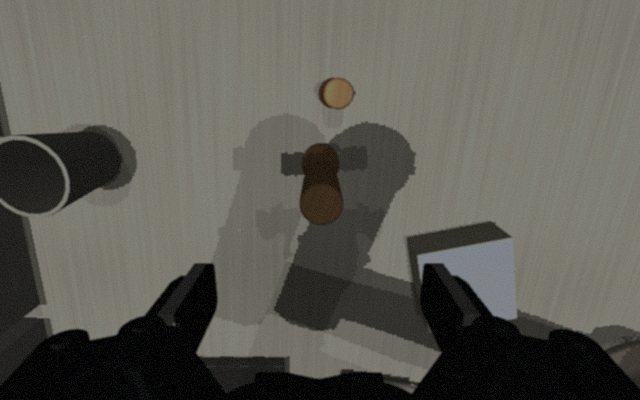

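The large tamper's top is at (321,203), with the smaller one at (338,93) and clear of the fingers. I'll descend and grip.

Request:
move_arm([
  [0.1,-0.3,5,0,0,0,0],
  [0.1,-0.3,10,0,0,0,0],
  [0.1,-0.3,13.4,0,0,0,0],
  [0.1,-0.3,13.4,0,0,0,0],
  [0.1,-0.3,13.4,0,0,0,0],
  [0.1,-0.3,13.4,0,0,0,100],
  [0.1,-0.3,13.4,0,0,0,255],
  [0.1,-0.3,13.4,0,0,0,255],
  [0.1,-0.3,13.4,0,0,0,255],
  [0.1,-0.3,13.4,0,0,0,255],
  [0.1,-0.3,13.4,0,0,0,255],
])

```text
clock: 12.22
position: [447.3, -315.1, 107.1]
ee_rot: [-0.023, 1.0, -0.0, 0.0]
contact_force: [-1.0, 0.1, 6.4]
gripper_width: 28.8
```

Run:
```python
from h import *
s=st()
```

```text
12.22 pos [ 447.3 -315.1  107.1] yaw -177.42 z [ 7.e-04 -8.e-04 -1.e+00] F [-1.05  0.06  6.39] w 28.8
```

Run:
```python
from h import *
go([447.3,-315.1,247],182.58);go([640,21.5,247],182.58)
```

```text
shift cm [-1.000e-02 -1.000e-02 -1.399e+01] turn [-0.05  0.04 -0.  ]
shift cm [-20.78  32.75 -14.  ] turn [-0.05  0.04 -0.  ]
```

Request:
move_arm([
  [0,0,-3,0,0,0,255],
  [0,0,-8,0,0,0,255],
  [0,0,-14,0,0,0,255],
  [-3,5,-14,0,0,0,255],
  [-6,10,-14,0,0,0,255],
  [-9,15,-14,0,0,0,255],
  [-12,20,-14,0,0,0,255],
  [-15,25,-14,0,0,0,255],
  [-18,29,-14,0,0,0,255],
  [-20.8,32.8,-14,0,0,0,255],
  [-20.8,32.8,-14,0,0,0,255],
  [-20.8,32.8,-14,0,0,0,255],
  [-20.8,32.8,-14,0,0,0,255],
])

```text
clock: 13.85
position: [639.4, 21.3, 245.9]
ee_rot: [-0.022, 1.0, -0.0, -0.001]
contact_force: [0.4, -0.1, -2.1]
gripper_width: 28.6
```

Run:
```python
from h import *
s=st();im,d=arm.get_image('side');cv2.imwrite('pics/side8.png',cv2.resize(im[60:260,220:420],None,fx=3,fy=3,interpolation=cv2.INTER_CUBIC))
w=cloud('side',d)
q=w[60:260,220:420].reshape(-1,3);c=im[60:260,220:420].reshape(-1,3).astype(int)
m=(q[:,2]>115)&(c[:,2]-c[:,0]>30)&(np.hypot(q[:,0]-640,q[:,1]-21)<60)
q=q[m];print(len(q),q[:,2].min(),q[:,2].max())
for lo in range(115,260,15):
  k=q[(q[:,2]>=lo)&(q[:,2]<lo+15)]
  if len(k)>3: print(lo,len(k),np.round(np.median(k[:,:2],0),1))
```

```text
13.85 pos [639.4  21.3 245.9] yaw -177.51 z [-0.0011 -0.     -1.    ] F [ 0.4  -0.14 -2.06] w 28.6
405 139.5745986016879 296.92833778292675
130 21 [626.2   8. ]
145 55 [626.3   8.4]
160 61 [629.5  10.9]
175 31 [632.   14.1]
190 32 [631.3  13. ]
205 32 [631.9  13.7]
220 36 [629.1  10.8]
235 38 [632.5  10.5]
250 28 [635.2  10.3]
```

View pics/side8.png

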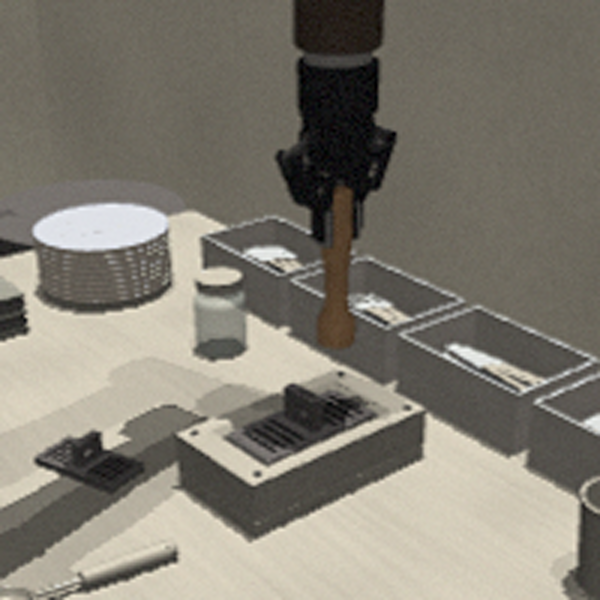

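The tamper hangs upright over the far end of the grate. I'll lower it to just above the plate.

Request:
move_arm([
  [0,0,3,0,0,0,255],
  [0,0,6,0,0,0,255],
  [0,0,7.4,0,0,0,255],
  [0,0,7.4,0,0,0,255],
  [0,0,7.4,0,0,0,255],
  [0,0,7.4,0,0,0,255],
])

```text
clock: 14.65
position: [640.9, 22.3, 173.8]
ee_rot: [-0.022, 1.0, 0.0, 0.001]
contact_force: [-0.2, -0.8, -3.2]
gripper_width: 28.5
```

Request:
move_arm([
  [0,0,0.3,0,0,0,255],
  [0,0,0.6,0,0,0,255],
  [0,0,0.6,0,0,0,255],
])

```text
clock: 15.02
position: [640.3, 22.2, 166.9]
ee_rot: [-0.022, 1.0, -0.0, 0.0]
contact_force: [-0.8, -0.8, 1.6]
gripper_width: 28.7
```

Request:
move_arm([
  [0,0,0.15,0,0,0,255],
  [0,0,0.15,0,0,0,255],
])

```text
clock: 15.28
position: [640.3, 22.2, 166.8]
ee_rot: [-0.023, 1.0, -0.0, 0.001]
contact_force: [-2.9, 1.5, 7.1]
gripper_width: 28.8
```

Request:
move_arm([
  [0,0,0.1,0,0,0,255],
  [0,0,0.1,0,0,0,255],
])

```text
clock: 15.52
position: [640.4, 22.1, 166.7]
ee_rot: [-0.023, 1.0, -0.0, 0.001]
contact_force: [-4.0, 0.5, 10.2]
gripper_width: 28.7
```

Request:
move_arm([
  [0,0,0.1,0,0,0,255],
  [0,0,0.1,0,0,0,255],
])

```text
clock: 15.78
position: [640.5, 22.1, 166.7]
ee_rot: [-0.023, 1.0, -0.0, 0.001]
contact_force: [-5.1, 1.3, 13.0]
gripper_width: 28.6
```

Request:
move_arm([
  [0,0,0.1,0,0,0,255],
  [0,0,0.1,0,0,0,255],
])

```text
clock: 16.02
position: [640.5, 22.0, 166.6]
ee_rot: [-0.023, 1.0, -0.001, 0.001]
contact_force: [-6.5, 1.2, 15.9]
gripper_width: 28.8
```

Request:
move_arm([
  [0,0,0.1,0,0,0,255],
  [0,0,0.1,0,0,0,255],
])

```text
clock: 16.27
position: [640.6, 22.0, 166.6]
ee_rot: [-0.023, 1.0, -0.001, 0.002]
contact_force: [-7.7, 2.2, 19.1]
gripper_width: 28.5
```

Lateral force is building to −7.7 N in x as the arm deflects, so I'll relieve it before pushing harder.

Request:
move_arm([
  [0.1,0,0,0,0,0,255],
  [0.2,0,0,0,0,0,255],
  [0.2,0,0,0,0,0,255],
])

```text
clock: 16.65
position: [639.9, 22.0, 166.5]
ee_rot: [-0.023, 1.0, -0.0, 0.003]
contact_force: [-4.3, 2.2, 16.9]
gripper_width: 29.0
```

Request:
move_arm([
  [0.2,0,0.05,0,0,0,255],
  [0.2,0,0.05,0,0,0,255],
  [0.2,0,0.05,0,0,0,255],
])

```text
clock: 17.02
position: [639.3, 22.1, 166.5]
ee_rot: [-0.023, 1.0, -0.0, 0.005]
contact_force: [-2.7, 0.6, 15.5]
gripper_width: 28.5
```

Request:
move_arm([
  [0,0,0.1,0,0,0,255],
  [0,0,0.1,0,0,0,255],
])

```text
clock: 17.27
position: [639.4, 22.1, 166.4]
ee_rot: [-0.023, 1.0, -0.0, 0.005]
contact_force: [-4.7, 0.5, 19.7]
gripper_width: 28.8
```

Request:
move_arm([
  [0.05,0,0.1,0,0,0,255],
  [0.05,0,0.1,0,0,0,255],
])

```text
clock: 17.52
position: [639.3, 22.1, 166.4]
ee_rot: [-0.023, 1.0, -0.0, 0.006]
contact_force: [-4.7, 0.1, 23.0]
gripper_width: 28.6
```

Request:
move_arm([
  [0,0,0.1,0,0,0,255],
  [0,0,0.1,0,0,0,255],
])

```text
clock: 17.77
position: [637.8, 22.3, 161.1]
ee_rot: [-0.023, 1.0, 0.0, 0.004]
contact_force: [2.1, -0.0, -0.5]
gripper_width: 28.4
```

It snapped at about 25 N. I'll follow it down to the bed.

Request:
move_arm([
  [-0.1,0,0.15,0,0,0,255],
  [-0.1,0,0.3,0,0,0,255],
  [-0.1,0,0.4,0,0,0,255],
  [-0.1,0,0.4,0,0,0,255],
])

```text
clock: 18.27
position: [636.0, 22.0, 152.9]
ee_rot: [-0.022, 1.0, -0.0, -0.001]
contact_force: [-1.7, 0.4, 0.3]
gripper_width: 28.7
```

```bash
python3 -c "
from h import *
st()"
```

```text
18.27 pos [636.   22.  152.9] yaw -177.45 z [-1.9e-03 -4.0e-04 -1.0e+00] F [-1.71  0.38  0.28] w 28.7
```

Request:
move_arm([
  [-0.1,0,0.1,0,0,0,255],
  [-0.2,0,0.2,0,0,0,255],
  [-0.2,0,0.3,0,0,0,255],
  [-0.2,0,0.3,0,0,0,255],
])

```text
clock: 18.77
position: [637.2, 21.7, 152.4]
ee_rot: [-0.023, 1.0, -0.001, -0.002]
contact_force: [-6.1, 0.8, 10.2]
gripper_width: 28.6
```

Request:
move_arm([
  [0,0,0.1,0,0,0,255],
  [0,0,0.2,0,0,0,255],
  [0,0,0.2,0,0,0,255],
])

```text
clock: 19.15
position: [637.4, 21.6, 152.3]
ee_rot: [-0.023, 1.0, -0.001, -0.001]
contact_force: [-8.1, 1.6, 17.2]
gripper_width: 28.4
```

Firm stop at 152.3, consistent with end1 on the bed and the plate tilted. Contact is about 20 N, so I'll hold.

Request:
move_arm([
  [0,0,0,0,0,0,255],
  [0,0,0,0,0,0,255],
  [0,0,0,0,0,0,255],
  [0,0,0,0,0,0,255],
  [0,0,0,0,0,0,255],
])

```text
clock: 19.77
position: [637.4, 21.6, 152.3]
ee_rot: [-0.023, 1.0, -0.001, -0.001]
contact_force: [-8.5, 1.1, 16.9]
gripper_width: 28.6
```

Request:
move_arm([
  [0,0,0,0,0,0,255],
  [0,0,0,0,0,0,255],
  [0,0,0,0,0,0,255],
  [0,0,0,0,0,0,255],
  [0,0,0,0,0,0,255],
])

```text
clock: 20.4
position: [637.4, 21.6, 152.3]
ee_rot: [-0.023, 1.0, -0.001, -0.001]
contact_force: [-7.9, 1.3, 16.3]
gripper_width: 28.9
```

Run:
```python
from h import *
st();im,d=arm.get_image('side');cv2.imwrite('pics/side9.png',cv2.resize(im[120:240,250:390],None,fx=4,fy=4,interpolation=cv2.INTER_CUBIC));st()
```

```text
20.4 pos [637.4  21.6 152.3] yaw -177.38 z [-0.0017 -0.0018 -1.    ] F [-7.89  1.25 16.26] w 28.9
20.45 pos [637.4  21.6 152.3] yaw -177.38 z [-0.0018 -0.0018 -1.    ] F [-8.13  1.22 18.4 ] w 28.8
```

View pics/side9.png

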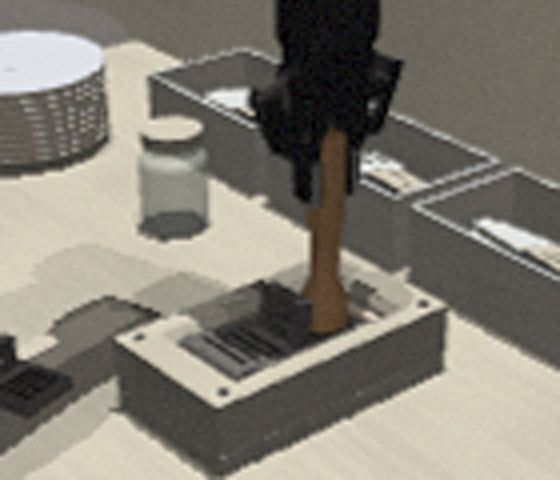

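Run:
```python
from h import *
go([637.4,21.6,225],182.57);go([550,17.5,225],182.57)
```

```text
shift cm [ 0.02 -0.01 -7.27] turn [-0.1  -0.1   0.05]
shift cm [ 8.77 -0.02 -7.26] turn [-0.1  -0.1   0.05]
```

Request:
move_arm([
  [0,0,-1,0,0,0,255],
  [0,0,-3,0,0,0,255],
  [0,0,-7.3,0,0,0,255],
  [0,0,-7.8,0,0,0,255],
  [3,0,-7.8,0,0,0,255],
  [6,0,-7.8,0,0,0,255],
  [9,0,-7.8,0,0,0,255],
  [9,0,-7.8,0,0,0,255],
  [9,0,-7.8,0,0,0,255],
])

```text
clock: 21.58
position: [549.1, 18.2, 225.7]
ee_rot: [-0.022, 1.0, 0.0, 0.0]
contact_force: [0.4, 0.8, -1.9]
gripper_width: 28.9
```

Run:
```python
from h import *
s=st();im,d=arm.get_image('wrist');cv2.imwrite('pics/w10.png',im)
w=cloud('wrist',d,s);q=w.reshape(-1,3);q=q[(q[:,2]<100)]
a=np.radians(2.6);X=np.array([np.cos(a),np.sin(a)]);Y=np.array([-X[1],X[0]]);p=q[:,:2]-[593,20]
for x in (65,55,45,30,15,-15,-30,-45,-55,-65):
  m=(abs(p@X-x)<3)&(abs(p@Y)<32);print(x,m.sum(),np.round(np.percentile(q[m,2],[50,75,90]),1) if m.sum() else '')
im,d=arm.get_image('side');cv2.imwrite('pics/side10.png',cv2.resize(im[100:240,240:400],None,fx=4,fy=4,interpolation=cv2.INTER_CUBIC))
go([550,17.5,225],182.57)
```

```text
21.57 pos [549.1  18.2 225.7] yaw -177.44 z [ 1.e-04  1.e-04 -1.e+00] F [ 0.37  0.84 -1.94] w 28.9
65 391 [39.5 40.1 40.5]
55 404 [41.3 41.7 42.2]
45 396 [42.8 43.4 43.9]
30 412 [44.9 45.4 45.9]
15 95 [47.  47.4 47.9]
-15 433 [51.5 52.1 52.6]
-30 227 [53.9 54.4 55. ]
-45 224 [56.3 56.8 57.3]
-55 234 [57.5 58.1 58.7]
-65 281 [59.1 59.5 59.9]
shift cm [-0.05 -0.08  0.07] turn [-0.   -0.01 -0.02]
```

View pics/w10.png

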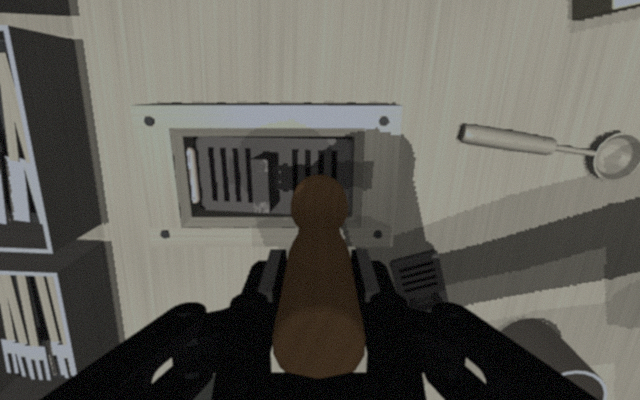

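View pics/side10.png

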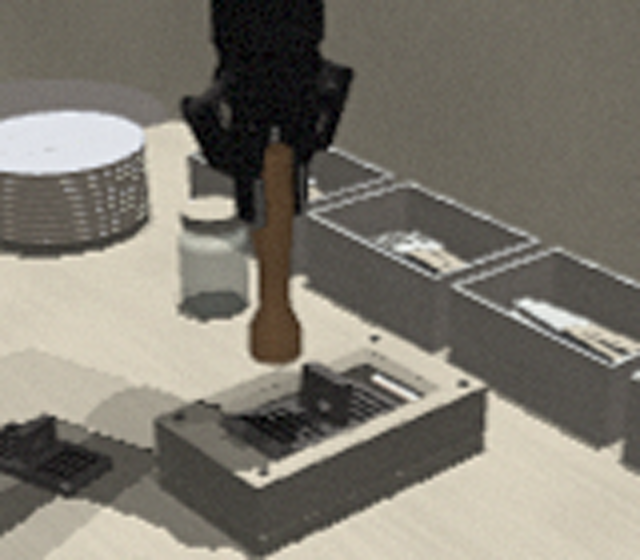

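End1 is home: its top is at 40.4 mm and the white roller shows over it at (193,178). End2 is still up at 58.4 mm. Now end2.

Request:
move_arm([
  [-0.1,0,3,0,0,0,255],
  [-0.1,0,5,0,0,0,255],
  [-0.1,0,5.2,0,0,0,255],
  [-0.1,0,5.2,0,0,0,255],
  [-0.1,0,5.2,0,0,0,255],
])

```text
clock: 22.3
position: [550.6, 18.3, 175.4]
ee_rot: [-0.022, 1.0, 0.0, 0.001]
contact_force: [-0.7, -0.1, -2.8]
gripper_width: 28.8
```

Request:
move_arm([
  [0,0,0.2,0,0,0,255],
  [0,0,0.4,0,0,0,255],
  [0,0,0.6,0,0,0,255],
  [0,0,0.6,0,0,0,255],
])

```text
clock: 22.8
position: [549.6, 18.1, 168.1]
ee_rot: [-0.022, 1.0, -0.0, -0.0]
contact_force: [0.3, 0.1, -2.9]
gripper_width: 28.5
```

Request:
move_arm([
  [0.05,0,0.2,0,0,0,255],
  [0.05,0,0.2,0,0,0,255],
])

```text
clock: 23.05
position: [549.0, 18.1, 166.1]
ee_rot: [-0.022, 1.0, -0.0, -0.0]
contact_force: [-0.1, 0.1, -2.6]
gripper_width: 28.6
```

Request:
move_arm([
  [0.1,0,0.2,0,0,0,255],
  [0.1,0,0.2,0,0,0,255],
])

```text
clock: 23.3
position: [549.4, 18.3, 165.3]
ee_rot: [-0.023, 1.0, 0.0, 0.002]
contact_force: [0.8, 0.9, 1.0]
gripper_width: 28.3
```

Request:
move_arm([
  [0.05,0,0.2,0,0,0,255],
  [0.05,0,0.2,0,0,0,255],
])

```text
clock: 23.55
position: [550.4, 18.5, 164.1]
ee_rot: [-0.023, 1.0, 0.0, 0.003]
contact_force: [4.6, -0.6, 4.2]
gripper_width: 28.6
```

Request:
move_arm([
  [0.05,0,0.15,0,0,0,255],
  [0.05,0,0.15,0,0,0,255],
])

```text
clock: 23.8
position: [550.4, 18.6, 162.6]
ee_rot: [-0.023, 1.0, 0.001, 0.004]
contact_force: [5.1, -0.0, 4.8]
gripper_width: 28.7
```

Request:
move_arm([
  [0.05,0,0.1,0,0,0,255],
  [0.05,0,0.1,0,0,0,255],
])

```text
clock: 24.05
position: [547.5, 18.4, 160.1]
ee_rot: [-0.022, 1.0, 0.0, 0.001]
contact_force: [3.1, 0.7, 1.1]
gripper_width: 28.1
```

Request:
move_arm([
  [-0.1,0,0.15,0,0,0,255],
  [-0.2,0,0.3,0,0,0,255],
  [-0.2,0,0.4,0,0,0,255],
  [-0.2,0,0.4,0,0,0,255],
])

```text
clock: 24.55
position: [547.2, 17.7, 154.5]
ee_rot: [-0.022, 1.0, -0.0, -0.002]
contact_force: [0.0, -0.3, -3.3]
gripper_width: 28.9
```

Request:
move_arm([
  [0,0,0.15,0,0,0,255],
  [0,0,0.3,0,0,0,255],
  [0,0,0.3,0,0,0,255],
])

```text
clock: 24.92
position: [548.5, 18.1, 152.6]
ee_rot: [-0.022, 1.0, -0.0, -0.0]
contact_force: [-0.5, -0.2, -3.7]
gripper_width: 28.8
```

Request:
move_arm([
  [0,0,0.15,0,0,0,255],
  [0,0,0.3,0,0,0,255],
  [0,0,0.3,0,0,0,255],
])

```text
clock: 25.3
position: [548.6, 18.1, 149.7]
ee_rot: [-0.022, 1.0, -0.0, -0.0]
contact_force: [0.2, 0.1, -2.4]
gripper_width: 28.6
```

Request:
move_arm([
  [0,0,0.1,0,0,0,255],
  [0,0,0.3,0,0,0,255],
  [0,0,0.3,0,0,0,255],
])

```text
clock: 25.68
position: [548.8, 18.1, 146.8]
ee_rot: [-0.022, 1.0, -0.0, 0.0]
contact_force: [-0.3, -0.3, -2.0]
gripper_width: 28.8
```

Request:
move_arm([
  [0,0,0.2,0,0,0,255],
  [0,0,0.2,0,0,0,255],
])

```text
clock: 25.92
position: [548.9, 18.0, 146.7]
ee_rot: [-0.023, 1.0, -0.0, 0.0]
contact_force: [-3.2, 0.7, 7.0]
gripper_width: 28.4
```

Request:
move_arm([
  [0,0,0.15,0,0,0,255],
  [0,0,0.15,0,0,0,255],
])

```text
clock: 26.18
position: [549.0, 18.0, 146.7]
ee_rot: [-0.023, 1.0, -0.0, 0.001]
contact_force: [-5.6, 0.9, 14.2]
gripper_width: 28.7
```

Request:
move_arm([
  [0,0,0.08,0,0,0,255],
  [0,0,0.08,0,0,0,255],
  [0,0,0.08,0,0,0,255],
  [0,0,0.08,0,0,0,255],
  [0,0,0.08,0,0,0,255],
])

```text
clock: 26.8
position: [549.1, 17.9, 146.6]
ee_rot: [-0.023, 1.0, -0.001, 0.001]
contact_force: [-5.9, 1.1, 18.1]
gripper_width: 28.8
```

Request:
move_arm([
  [0,0,0,0,0,0,255],
  [0,0,0,0,0,0,255],
  [0,0,0,0,0,0,255],
  [0,0,0,0,0,0,255],
  [0,0,0,0,0,0,255],
  [0,0,0,0,0,0,255],
])

```text
clock: 27.55
position: [549.1, 17.9, 146.7]
ee_rot: [-0.023, 1.0, -0.001, 0.001]
contact_force: [-6.7, 1.6, 17.5]
gripper_width: 28.5
```

I held about 20 N for more than a second. Now I'll lift and inspect.

Request:
move_arm([
  [0,0,-1,0,0,0,255],
  [0,0,-3,0,0,0,255],
  [0,0,-7,0,0,0,255],
  [0,0,-10,0,0,0,255],
  [0,0,-10,0,0,0,255],
  [0,0,-10,0,0,0,255],
])

```text
clock: 28.3
position: [547.8, 18.1, 240.9]
ee_rot: [-0.022, 1.0, 0.0, -0.001]
contact_force: [-0.6, -0.3, -3.0]
gripper_width: 28.7
```

Run:
```python
from h import *
s=st();im,d=arm.get_image('wrist');cv2.imwrite('pics/w11.png',im)
w=cloud('wrist',d,s);q=w.reshape(-1,3);q=q[(q[:,2]<100)]
a=np.radians(2.6);X=np.array([np.cos(a),np.sin(a)]);Y=np.array([-X[1],X[0]]);p=q[:,:2]-[593,20]
for x in (60,45,30,-30,-45,-60):
  m=(abs(p@X-x)<3)&(abs(p@Y)<32);print(x,m.sum(),np.round(np.percentile(q[m,2],[50,75,90]),1) if m.sum() else '')
wfit(w,(150,100,350,260),68,85,'handle');wfit(w,(100,50,450,300),57,67,'rim')
im,d=arm.get_image('side');cv2.imwrite('pics/side11.png',cv2.resize(im[100:240,240:400],None,fx=4,fy=4,interpolation=cv2.INTER_CUBIC))
go([447.3,-314,250],182.57)
```

```text
28.3 pos [547.8  18.1 240.9] yaw -177.47 z [-2.8e-03  1.0e-04 -1.0e+00] F [-0.56 -0.33 -3.03] w 28.7
60 371 [39.6 40.1 40.5]
45 379 [39.6 40.1 40.5]
30 388 [39.4 39.9 40.4]
-30 243 [39.5 40.  40.4]
-45 241 [39.6 40.2 40.8]
-60 229 [39.5 40.1 40.8]
handle 836 c [594.3  20.3] sz [14.3 46.2] ang 2.53 medz 75.3
rim 17675 c [593.3  20.8] sz [230.8 130. ] ang 2.55 medz 61.7
shift cm [ 11.51 -32.72  -0.89] turn [-0.03 -0.22 -0.02]
```

View pics/w11.png

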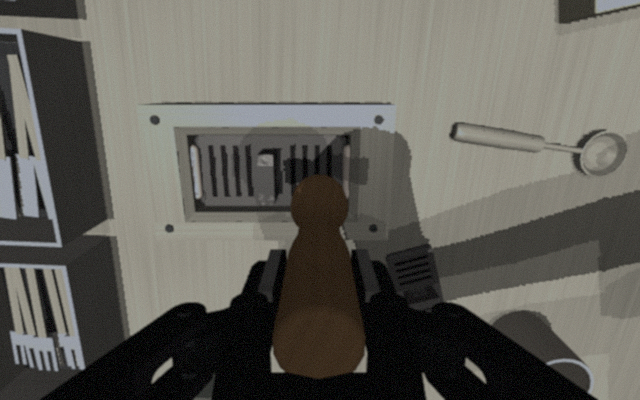

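View pics/side11.png

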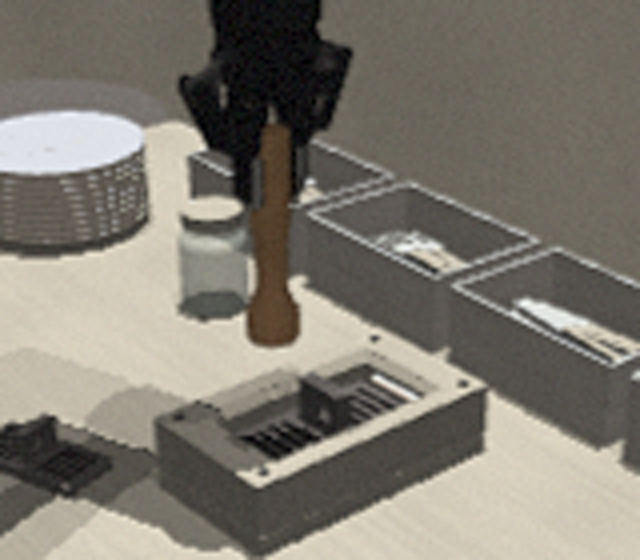

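Both ends are home: the plate is flat at 39.6 mm, about 1 mm off centre, with both rollers showing over its ends. Next I'll return the tamper to its open spot.

Request:
move_arm([
  [2,-5,0,0,0,0,255],
  [4,-10,0,0,0,0,255],
  [6,-15,0,0,0,0,255],
  [8,-20,0,0,0,0,255],
  [10,-25,0,0,0,0,255],
  [11,-29,0,0,0,0,255],
  [11.5,-32.5,0,0,0,0,255],
  [11.5,-32.5,3,0,0,0,255],
  [11.5,-32.5,7,0,0,0,255],
  [11.5,-32.5,11,0,0,0,255],
  [11.5,-32.5,12.5,0,0,0,255],
  [11.5,-32.5,12.5,0,0,0,255],
  [11.5,-32.5,12.5,0,0,0,255],
])

```text
clock: 30.02
position: [449.6, -312.2, 119.0]
ee_rot: [-0.023, 1.0, -0.001, 0.001]
contact_force: [-0.6, 0.5, -1.8]
gripper_width: 28.5
```

Run:
```python
from h import *
st();im,d=arm.get_image('side');cv2.imwrite('pics/side12.png',cv2.resize(im[190:340,290:450],None,fx=4,fy=4,interpolation=cv2.INTER_CUBIC));st()
```

```text
30.02 pos [ 449.6 -312.2  119. ] yaw -177.41 z [ 0.0027 -0.0015 -1.    ] F [-0.57  0.45 -1.8 ] w 28.5
30.07 pos [ 449.6 -312.1  119.2] yaw -177.41 z [ 0.0031 -0.0014 -1.    ] F [ 0.71 -0.44 -2.22] w 28.8
```

View pics/side12.png

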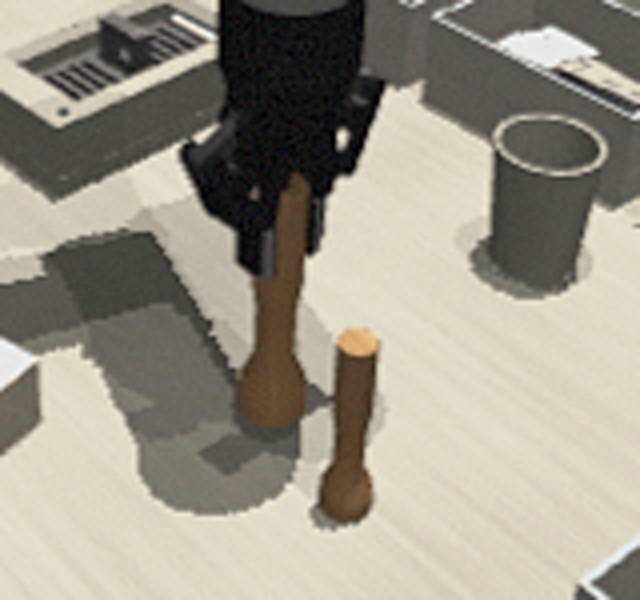

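Request:
move_arm([
  [0,0,0.4,0,0,0,255],
  [0,0,0.8,0,0,0,255],
  [0,0,1.0,0,0,0,255],
  [0,0,1.0,0,0,0,255],
])

```text
clock: 30.58
position: [448.3, -311.7, 107.4]
ee_rot: [-0.022, 1.0, 0.0, -0.0]
contact_force: [-1.5, 0.7, -2.3]
gripper_width: 28.8
```

Request:
move_arm([
  [0,0,0.15,0,0,0,255],
  [0,0,0.15,0,0,0,255],
])

```text
clock: 30.82
position: [448.6, -311.9, 107.2]
ee_rot: [-0.023, 1.0, -0.0, 0.0]
contact_force: [-1.8, 1.5, 5.8]
gripper_width: 28.6
```

Contact with the counter. I'll release and retreat upward.

Request:
move_arm([
  [0,0,0,0,0,0,210],
  [0,0,-0.05,0,0,0,150],
  [0,0,-0.05,0,0,0,80],
  [0,0,-0.1,0,0,0,0],
  [0,0,-0.1,0,0,0,0],
  [0,0,-0.1,0,0,0,0],
  [0,0,-3,0,0,0,0],
  [0,0,-8,0,0,0,0],
  [0,0,-14,0,0,0,0],
  [0,5,-18,0,0,0,0],
  [0,10,-18,0,0,0,0],
  [0,10,-18,0,0,0,0],
  [0,10,-18,0,0,0,0],
])

```text
clock: 32.45
position: [443.9, -211.8, 286.0]
ee_rot: [-0.023, 1.0, -0.0, -0.0]
contact_force: [-0.2, -0.3, 0.0]
gripper_width: 85.5
```

Run:
```python
from h import *
st()
t,d=arm.get_image('top');w=cloud('top',d);cv2.imwrite('pics/top13.png',t)
wfit(w,(440,210,500,265),150,170,'tamper top');wfit(w,(160,105,210,165),90,115,'jar');wfit(w,(430,105,485,160),88,110,'beaker')
im,d=arm.get_image('side');cv2.imwrite('pics/side13.png',im)
w=cloud('side',d);wfit(w,(330,220,375,305),150,170,'tamper top side');wfit(w,(330,220,375,310),3,20,'foot side')
w=cloud('side',np.load('side0.npy'));wfit(w,(330,220,375,305),150,170,'side0 top');wfit(w,(330,220,375,310),3,20,'side0 foot')
st()
```

```text
32.45 pos [ 443.9 -211.8  286. ] yaw -177.41 z [-0.e+00 -2.e-04 -1.e+00] F [-0.19 -0.26  0.01] w 85.5
jar 549 c [693.6 320.5] sz [56.6 56.9] ang 60.43 medz 100.1
beaker 60 c [ 716.1 -329.1] sz [42.5 10.2] ang 44.03 medz 95.0
tamper top side 115 c [ 445.9 -312.6] sz [27.8 27.2] ang 10.29 medz 158.2
foot side 79 c [ 437.  -321.6] sz [13.2 35.4] ang 48.75 medz 11.4
foot side 33 c [591. -44.] sz [27.7  4.6] ang 4.47 medz 11.4
side0 top 121 c [ 444.1 -315.3] sz [30.  26.3] ang 4.82 medz 157.7
side0 foot 84 c [ 437.4 -323.5] sz [15.3 37.7] ang 50.9 medz 10.2
side0 foot 33 c [595.6 -43.1] sz [34.3  5.8] ang 8.31 medz 11.2
32.55 pos [ 443.8 -212.5  285.5] yaw -177.5 z [-1.1e-03 -1.0e-04 -1.0e+00] F [ 0.53 -0.55 -0.41] w 85.7
```

View pics/side13.png

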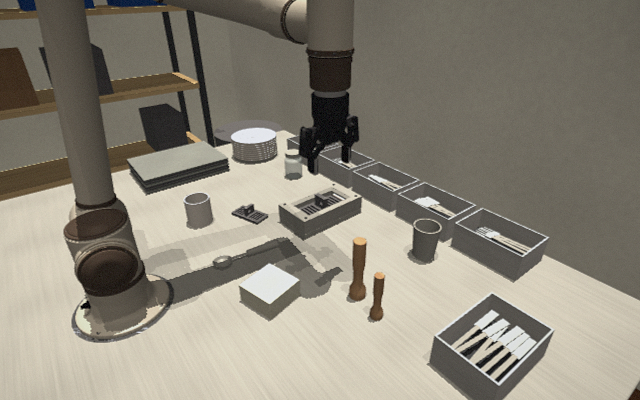

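View pics/top13.png

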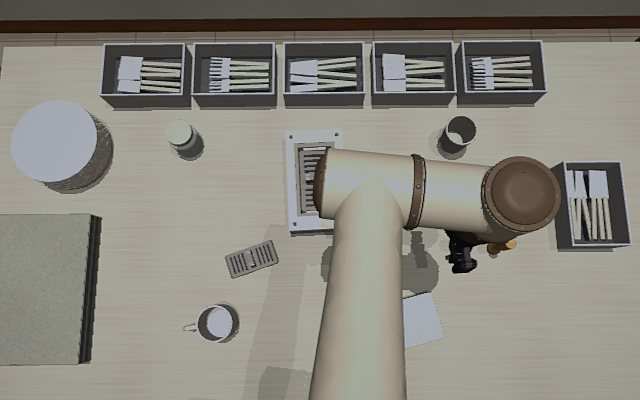

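The tamper stands upright at (358,270) in the side view, with its top at 158 mm, within about 3 mm of where it started. The grate is seated, and the jar and beaker have not moved. Handing in.

```bash
python3 -c "
from bench import arm
print(arm.job_done())"
```

```text
the job is handed in; nothing more can be done
None
```

The job is done and handed in at about 33 s; no verdict was reported.

- **Grate laid and pressed:** I laid the larger grate loosely on the rollers and let go. I then pressed the +x end home and after it the −x end with the larger tamper. The +x end snapped at about 25 N and the −x end at well under 10 N, going by the readings between moves. I held each end at about 20 N for over a second.
- **Tamper:** I stood it back on the open counter near where it started. Its top is at 158 mm, the same as before within about 3 mm, and it looks upright in the side view.
- **Grate check:** the last wrist view put the plate flat, with both ends about 39.6 mm above the counter. It was about 1 mm off centre, lined up with the tray, and the rollers showed over both ends. I did not measure the grate again after putting the tamper down, but the final pictures show it unchanged.
- **Jar and beaker:** the jar measured within 1 mm of its start position. The arm partly hid the beaker from the top camera, so that fit was unusable. In the side picture it looks unmoved.
- **Disagreements:** the wrist and top cameras differed by 2–3 mm. While pressing, a sideways force of up to 8 N from arm flex came on top of the vertical push. The highest vertical contact I read was about 25 N, well below 45 N.

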